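# Turn over the top circuit chart panel

### The job

On the V-shaped chart cradle, push the longer, upper chart panel up by its overhanging free edge with a fingertip, turn it over the spine and press it down until it lies flat on the opposite wing, so that the shorter panel beneath it can be read. Only push: do not pinch the panel, fling it over or press hard on it, leave the shorter panel where it lies, and do not disturb the loose things on the shelf. Finish clear of everything.

Things in the scene. Friction and masses are not known exactly. Their poses are not given: they have to be found in the camera images.
- stand: Chart cradle screwed to the shelf: an open V of two grey wings rising 30 degrees from a spine between them. Origin: centre of its underside on the shelf. Its x axis runs along the spine, +y points to the wing on which both panels lie at the start, -y to the bare wing, z up. Base 170 mm along x, 150 mm along y; each wing reaches 112 mm from the spine (measured up the slope). The pillars at the ends of the spine stand at x = +-89 mm and are 40 mm tall.
- spine (a point): Middle of the spine, on the hinge axis of both panels, 34 mm above the shelf; axes as the stand's.
- panel (a joint): Turn of the longer, upper panel about the spine, rad. 0: lying on the +y wing, rising 30 degrees away from the spine; 1.05: upright; 2.094 (its stop): lying flat on the -y wing, again rising 30 degrees away from the spine. The hinge is stiff (about 0.13 N m): the panel stays at any angle where it is left, and needs about 2 to 4 N at its free edge. It may start up to 0.25 rad ajar. The stop at 2.094 is rigid: ease the panel down onto it.
- panel_edge (a point): Middle of the longer panel's free edge, 135 mm from the spine axis; moves with the panel. The panel is a rigid white sheet 150 mm along the spine, 6 mm thick (3 mm either side of the plane through the hinge axis), and overhangs its wing and the shorter panel by 23 mm or more. The side to push on is its back: the one facing the wing (down and outward) at the start and up at the end.
- lower_panel (a joint): Turn of the shorter panel about the spine, rad, 0: lying on the +y wing, where it stays. It reaches 94 mm from the spine, is 4 mm thick and lies just under the longer panel. Same stiff hinge.
- key: Bystander: chrome door key lying flat, 64 mm long, 4 mm thick. Origin: centre of its underside.
- breaker: Bystander: spare circuit breaker standing upright, 68 x 18 mm, 77 mm tall. Origin: centre of its underside.
- socket_cover: Bystander: white square socket cover lying flat, 86 x 86 mm, 9 mm thick. Origin: centre of its underside.
- tape_roll: Bystander: black ring of a tape roll lying flat, 64 mm across, 18 mm tall. Origin: centre of its underside.
- pliers: Bystander: pliers with green grips lying flat, about 155 mm long, 15 mm tall. Origin: centre of its underside.
- lantern: Bystander: compact battery lantern, 76 mm across, 118 mm tall with its bail handle. Origin: centre of its underside.

How it is judged:
By the outcome, as a careful person would: the job done as asked, in the order asked, and still so for the second after the job is handed in, with the robot touching nothing.
It also fails if it takes over 45 s, if anything falls off the work surface, if the arm or the gripper's body presses on something with over 40 N, if the wrist force passes 120 N, or if a joint passes its speed limit or range.

### The arm

A 7-joint arm with a two-finger parallel gripper is mounted at the origin on the work surface. World frame = base frame: x ahead of the robot, y to its left, z up, the work surface at z = 0. Lengths are in m, angles in degrees, forces in N, time in s.
With the tool pointing down it reaches from about 0.375 to 0.925 m from the base axis. Payload 3.1 kg.
Tool frame: the origin (TCP) lies midway between the tips of the shut fingers; the grasp point (between the pads) lies 19 mm behind it (robot.pinch_z is the distance from the TCP to the grasp point, in m); z points along the fingers, y is the line along which they close (so a half turn about z gives the same grasp; the last joint's range is limited). The gripper opens to 85 mm and grips with 20 to 120 N. Pads are 22 mm wide; open, the fingers measure 114 mm over their backs; the gripper's body (76 mm by 85 mm) begins 54 mm behind the grasp point. The pads swing forward as they close: fully open they stand 13 mm farther back than shut.
Start: joints at [68.193, 21.939, 2.515, 91.553, -1.026, 66.532, -2.859], TCP at [0.181, -0.624, 0.231] pointing down, gripper open.
Joint ranges: [-149.38, 149.38], [-23.57, 123.04], [-84.95, 90], [0, 143.3], [-89.99, 269.99], [3.08, 112.72], [-163.45, 163.45]. Speed limits (degrees/s): [159.86, 159.86, 180, 180, 180, 180, 180].

### API

Orientations are given as a 3x3 rotation matrix whose columns are the frame's x, y, z axes.
In Python, from rig import monitor, optics, hand_in, models, robot gives the robot as it stands. The module is installed in compiled form; this text tells all that it offers.
- The arm moves only by the tool drive_tool, never from a script. Its argument "series" is a list of rows, each a list of 7 numbers: the turn, a rotation vector about the world's x, y, z in rad, then the shift along the world's x, y, z in cm, then the opening, from 0 (shut) to 1 (fully open). A call has 1 to 8 rows; each row is the pose to reach, as a shift and turn from the pose commanded when the call began; what a row does not reach only later rows make up. A row lasts 1/10 s, in which the tool goes at most 50 mm and 8.59 degrees, less where a joint would pass 70% of its speed; a pose out of reach is approached as far as the arm can. A call with a gripper value outside its range is refused whole. The fingers move at their own pace and stop on an object; "force" is the grip in N (left out, the last holds). Time passes only in rows, so rows that repeat a pose let the fingers close. It gives the time, the measured TCP pose, the force, the opening and the grip force at its end, in the units of the state.
- monitor.get_state(): the state, without advancing time (a new reading comes with each control period).
- optics.grab_frame(name): name is "scene" or "top"; returns a dict with "color" (420x560x3 uint8, red, green, blue), "range_z" (420x560 float32, m along the optical axis (not along the pixel's ray), 0 where there is no reading), "K" (3x3 intrinsics, pixels), "rvec" (rotation vector, rad) and "tvec" (3), from world to camera coordinates, as OpenCV has them. Camera axes: x right, y down, z forward; pixel columns grow to the right and rows downward; lengths in m; the calibration is good to about 2 mm. A picture is of the moment at which its call begins.
- hand_in(): hands the job in; it is judged then, once.
Trained networks look in a picture, given as the dict that the camera call returned (one of the last four; its "shot" number tells which), for a name from the list of things; names that differ only in an ending like _2 or _b are one class to them, and where a whole thing is asked for, a point or a joint stands for the part that bears it (a point fixed in the world has none). Each returns a list of dicts, best first, with "confidence" (0 to 1); they miss things now and then, are a little off and sometimes report something else, mostly with a low value. They report only what shows in the picture. A call takes as long as a camera call.
- models.recognise(picture, query): "centre" ([column, row] in pixels, amid what is visible of it).
- models.tip_of(picture, query): "centre" ([column, row] in pixels: a listed point, or the origin of a listed thing).
The state is a dict: "t": time; "joint_positions": joint angles; "joint_vel": joint speeds; "joint_torque": joint torques, N m; "tool_pos": TCP position; "tool_rot": TCP orientation; "wrist_force": force on the tool from outside, world axes, zero at the start; "ft_torque": the same for the moment, N m; "opening": opening from 0.0 (shut) to 1.0 (fully open); "grip_force": force on a finger pad.
Only numpy, scipy, OpenCV 4.12 (cv2) and the standard library are available. Lean on these libraries where they do the work, as an engineer would, in place of code of your own. Each camera call takes 0.05 s, during which the arm holds its last target. There are 200 camera calls.

## Working session

There is one attempt and no reset: what is moved stays moved. The work goes in short steps, Python scripts to look and compute and a tool call to move; the robot and the scene stay as the last step left them, time stands still between calls to the robot, and variables do not carry over. Pictures are saved under pics/ and viewed, at most 10 in all, crops included, and the job is handed in when it is done.

Besides the shell and the picture viewer there is one more tool, called in YAML: its name, and indented under it one key for each argument. drive_tool: Moves the arm, as the interface text tells. Its arguments: {"type":"object","properties":{"series":{"type":"array"},"force":{"type":"number"}},"required":["series"]}

```bash
mkdir -p pics
cat > h.py <<'E'
import numpy as np,cv2
from rig import monitor, optics, models, robot
def deproj(p,uv,z=None):
    K=p["K"];R=cv2.Rodrigues(np.array(p["rvec"],float))[0];t=np.array(p["tvec"],float).ravel()
    u,v=uv; d=p["range_z"][int(round(v)),int(round(u))]
    ray=np.linalg.inv(K)@[u,v,1]
    c=-R.T@t; r=R.T@ray
    return c+r*(d if z is None else (z-c[2])/r[2])
def cloud(p):
    K=p["K"];R=cv2.Rodrigues(np.array(p["rvec"],float))[0];t=np.array(p["tvec"],float).ravel()
    d=p["range_z"];v,u=np.mgrid[:d.shape[0],:d.shape[1]]
    c=np.stack([(u-K[0,2])/K[0,0]*d,(v-K[1,2])/K[1,1]*d,d],-1)
    w=(c-t)@R; w[d==0]=np.nan
    return w
def save(p,n): cv2.imwrite(f"pics/{n}.png",p["color"][:,:,::-1])
E
python3 - <<'E'
from h import *
np.set_printoptions(precision=3,suppress=True)
for c in("scene","top"):
    p=optics.grab_frame(c);save(p,c+"0")
    R=cv2.Rodrigues(np.array(p["rvec"],float))[0];print(c,"cam",-R.T@np.array(p["tvec"],float).ravel())
    for q in("stand","panel","key","breaker","socket_cover","tape_roll","pliers","lantern"):
        for r in models.recognise(p,q)[:1]: print(q,np.array(r["centre"]),r["confidence"],deproj(p,r["centre"]))
    for q in("spine","panel_edge","stand"):
        for r in models.tip_of(p,q)[:1]: print("tip",q,np.array(r["centre"]),r["confidence"],deproj(p,r["centre"]))
print(monitor.get_state())
E
```

```text
scene cam [1.011 0.745 1.198]
stand [296.4 226.2] 0.88 [0.56  0.049 0.008]
panel [315.8 227.5] 0.63 [0.54  0.116 0.073]
key [317.4 202.7] 0.57 [0.459 0.001 0.002]
breaker [283.8 270.7] 0.9 [0.68  0.187 0.063]
socket_cover [235.8 208.1] 0.89 [ 0.684 -0.095  0.007]
tape_roll [346.3 286.9] 0.63 [0.546 0.287 0.018]
pliers [266.1 109.6] 0.67 [ 0.405 -0.426  0.011]
lantern [402.1 321.2] 0.81 [0.514 0.457 0.1  ]
tip spine [348.8 281.9] 0.72 [ 0.523  0.269 -0.004]
tip panel_edge [333.7 232.1] 0.79 [0.52  0.17  0.105]
tip stand [238.2 208.4] 0.66 [ 0.678 -0.091  0.007]
top cam [ 0.392 -0.009  1.294]
stand [247.6 214.9] 0.63 [0.568 0.075 0.042]
panel [227.4 222.6] 0.97 [0.544 0.124 0.08 ]
breaker [212.7 177.4] 0.88 [0.667 0.165 0.054]
socket_cover [315.7 175.3] 0.85 [ 0.678 -0.109  0.007]
tape_roll [174.4 227. ] 0.54 [0.545 0.276 0.001]
pliers [442.1 274.3] 0.97 [ 0.404 -0.43   0.017]
lantern [107.1 247.6] 0.8 [0.485 0.422 0.095]
tip spine [250.7 214.8] 0.67 [0.568 0.067 0.037]
tip panel_edge [207.5 229. ] 0.74 [0.525 0.17  0.109]
tip stand [247.3 214.8] 0.62 [0.568 0.076 0.039]
{'t': 1.2, 'joint_positions': array([68.195, 21.938,  2.515, 91.55 , -1.027, 66.532, -2.861]), 'joint_vel': array([ 0.018,  0.026,  0.041, -0.079, -0.021,  0.039,  0.01 ]), 'joint_torque': array([  0.   , -43.346,   1.023, -24.992,   0.01 ,   0.002,   0.   ]), 'tool_pos': array([ 0.181, -0.624,  0.231]), 'tool_rot': array([[ 0.96 ,  0.279,  0.   ],
       [ 0.279, -0.96 , -0.   ],
       [ 0.   ,  0.   , -1.   ]]), 'wrist_force': array([ 0.402, -0.005,  0.162]), 'ft_torque': array([ 0.002, -0.06 ,  0.015]), 'grip_force': 0.0, 'opening': 0.9965565329730758}
```

View pics/scene0.png

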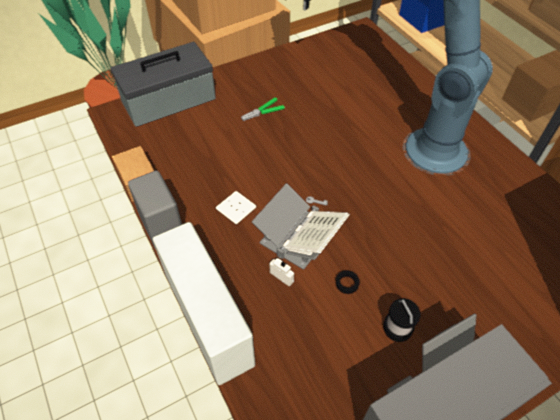

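View pics/top0.png

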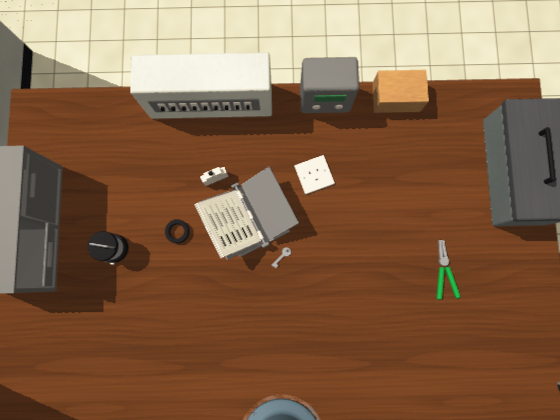

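The pictures show the V stand around (250,214) in top, with the white panel rising to its left edge at about (207,229) and the bare grey wing on the right. The breaker (213,177), tape (177,231), key (282,257) and cover (315,175) are close by. Next I'll fit the planes.

Run:
```python
from h import *
np.set_printoptions(precision=4,suppress=True)
p=optics.grab_frame("top");w=cloud(p)
def fit(poly):
    m=np.zeros(w.shape[:2],np.uint8);cv2.fillPoly(m,[np.array(poly,np.int32)],1)
    q=w[m>0];q=q[~np.isnan(q).any(1)]
    for _ in range(6):
        c=q.mean(0);n=np.linalg.svd(q-c)[2][2];n*=np.sign(n[2]);e=(q-c)@n
        q2=q[abs(e)<max(.004,2*np.median(abs(e)))]
        if len(q2)==len(q):break
        q=q2
    print("n",n,"c",c,"tilt",np.degrees(np.arccos(n[2])),len(q),e.std());return n,c
n1,c1=fit([(203,210),(228,196),(254,240),(232,252)])
n2,c2=fit([(248,185),(267,175),(290,207),(272,228)])
d=np.cross(n1,n2);d/=np.linalg.norm(d)
A=np.stack([n1,n2,d]);s=[.568,.067,.036]
print("line dir",d,"pt",np.linalg.solve(A,[(c1-.003*n1)@n1,c2@n2,d@s]))
# panel points extents
m=np.zeros(w.shape[:2],np.uint8);cv2.fillPoly(m,[np.array([(185,205),(232,180),(275,245),(228,268)],np.int32)],1)
q=w[(m>0)];q=q[~np.isnan(q).any(1)];q=q[abs((q-c1)@n1)<.004]
up=np.cross(n1,d);up*=np.sign(up[2])
print("up",up);a=q@d;b=q@up
print("along d",np.percentile(a,[.5,1,5,50,95,99,99.5]),"up",np.percentile(b,[.5,1,50,99,99.5]), "spine pt d,up",d@s,up@s)
im=cv2.resize(p["color"][150:290,150:330],None,fx=4,fy=4,interpolation=cv2.INTER_CUBIC);cv2.imwrite("pics/c1.png",im[:,:,::-1])
for q,z in(("key",.004),("breaker",.077),("tape_roll",.018),("lantern",.1)):
    for r in models.recognise(p,q)[:1]: print(q,deproj(p,r["centre"],z))
```

```text
n [ 0.2495 -0.5176  0.8185] c [0.5404 0.12   0.0794] tilt 35.069157015326546 1354 0.001760508221208641
n [-0.2186  0.4546  0.8634] c [0.6029 0.0172 0.066 ] tilt 30.294899220887455 1049 0.0017383110381655243
line dir [-0.901  -0.4339  0.0003] pt [0.569  0.065  0.0322]
up [-0.355   0.7375  0.5746]
along d [-0.6267 -0.618  -0.6119 -0.5422 -0.4747 -0.4689 -0.4575] up [-0.1337 -0.1326 -0.0622  0.0026  0.0036] spine pt d,up -0.5408076766342951 -0.13152337204531137
key [ 0.464  -0.0188  0.004 ]
breaker [0.6637 0.1557 0.077 ]
tape_roll [0.5312 0.2428 0.018 ]
lantern [0.4873 0.4246 0.1   ]
```

View pics/c1.png

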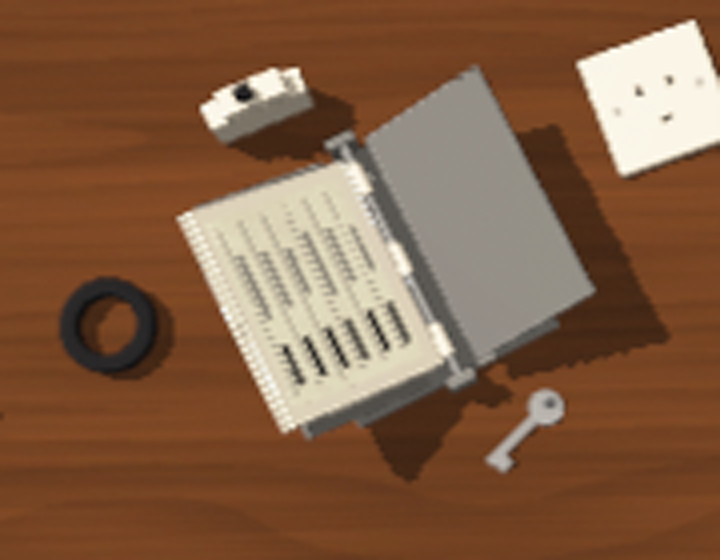

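The stand's spine comes out at (0.569, 0.066, 0.034) with its axis at 25.7°, and the panel is about 5° ajar. That agrees with the sizes given. I'll write a goal helper and swing the arm over with the fingers shut.

```bash
cat > g.py <<'E'
from h import *
import sys
from scipy.spatial.transform import Rotation as Ro
np.set_printoptions(precision=3,suppress=True)
S=np.array([.569,.066,.034]);XS=np.array([.901,.434,0]);YS=np.array([-.434,.901,0]);Z=np.array([0,0,1.])
B=np.stack([XS,YS,Z],1)
def pose(b,tcp):   # b deg below horizontal, tcp in stand axes from spine (m)
    b=np.radians(b);z=-np.cos(b)*YS-np.sin(b)*Z;y=XS;x=np.cross(y,z)
    return np.stack([x,y,z],1),S+B@np.array(tcp)
def contact(th,b,r,gap=0,xs=-.03,h=.011):  # upper tip corner at radius r on the panel's back at slope th
    t,b_=np.radians([th,b]);n=np.array([np.sin(t),-np.cos(t)])
    c=r*np.array([np.cos(t),np.sin(t)])+(.003+gap)*n+h*np.array([np.sin(b_),-np.cos(b_)])
    return pose(b,[xs,*c])
def delta(R,p,s=None):
    s=s or monitor.get_state()
    return np.r_[Ro.from_matrix(R@s["tool_rot"].T).as_rotvec(),(p-s["tool_pos"])*100]
def show():
    s=monitor.get_state();print("t",s["t"],"q",s["joint_positions"],"F",s["wrist_force"],"op",s["opening"])
    print("tcp world",s["tool_pos"],"stand",B.T@(s["tool_pos"]-S),"z",B.T@s["tool_rot"][:,2],"y",B.T@s["tool_rot"][:,1])
E
python3 - <<'E'
from g import *
show()
for b in(70,22):print(b,delta(*contact(35,b,.122,gap=.06)),contact(35,b,.122,gap=.06)[1])
E
```

```text
t 1.45 q [68.193 21.939  2.516 91.552 -1.024 66.532 -2.859] F [-0.1   -0.378 -0.429] op 1.0014367283996155
tcp world [ 0.181 -0.624  0.231] stand [-0.649 -0.454  0.197] z [-0.  0. -1.] y [-0.165 -0.986 -0.   ]
70 [ -0.362   0.162   1.717  29.703  80.908 -18.267] [0.478 0.185 0.049]
22 [ -1.216   0.542   1.507  29.973  80.348 -18.911] [0.481 0.179 0.042]
```

drive_tool:
  series:
    - [0,0,0.12,3,3,4,0]
    - [0,0,0.25,7,7,8,0]
    - [0,0,0.4,11,11,11,0]
    - [0,0,0.52,14,15,13,0]
    - [0,0,0.65,17,19,14,0]
    - [0,0,0.78,20,23,15,0]
    - [0,0,0.9,23,27,15,0]
    - [0,0,1.0,26,31,15,0]
  force: 30

```text
t: 2.25
tool_pos: [0.4156, -0.3486, 0.3802]
tool_rot: [[0.28, 0.96, 0.002], [0.96, -0.28, -0.002], [-0.001, 0.002, -1.0]]
wrist_force: [0.7, -0.4, 0.3]
opening: -0.001
grip_force: 0.0
```

drive_tool:
  series:
    - [0,0,0.12,2,4,0,0]
    - [0,0,0.24,4,8.5,0,0]
    - [0,0,0.36,5,13,0,0]
    - [0,0,0.48,6,18,0,0]
    - [0,0,0.6,6,23,0,0]
    - [0,0,0.74,6,28,0,0]
    - [0,0,0.74,6,33,0,0]
    - [0,0,0.74,6,38,0,0]

```text
t: 3.05
tool_pos: [0.4741, 0.0311, 0.379]
tool_rot: [[-0.437, 0.9, 0.001], [0.9, 0.437, -0.001], [-0.001, 0.001, -1.0]]
wrist_force: [1.2, 0.5, 0.5]
opening: -0.002
grip_force: 0.0
```

Run:
```python
from g import *
show()
R,p=contact(35,22,.122,gap=.008)
print("pre",p,delta(R,p)); q=p-.07*R[:,2];print("stage",q,delta(R,q)); R,p=pose(22,[-.03,.25,.28]);print("high",p,delta(R,p))
```

```text
t 3.05 q [ 30.662  -1.74  -37.988 101.535  -1.036  79.779  18.759] F [1.221 0.517 0.514] op -0.001584873738655545
tcp world [0.474 0.031 0.379] stand [-0.101  0.01   0.345] z [ 0.001 -0.001 -1.   ] y [1.    0.003 0.001]
pre [0.494 0.152 0.085] [ -1.068  -0.516  -0.003   2.001  12.136 -29.428]
stage [0.466 0.211 0.111] [ -1.068  -0.516  -0.003  -0.816  17.983 -26.805]
high [0.433 0.278 0.314] [-1.068 -0.516 -0.003 -4.059 24.717 -6.504]
```

drive_tool:
  series:
    - [-0.133,-0.064,0,-0.5,3,0,0]
    - [-0.267,-0.129,0,-1,6,0,0]
    - [-0.4,-0.193,0,-1.5,9,0,0]
    - [-0.534,-0.258,0,-2,12,0,0]
    - [-0.667,-0.322,0,-2.5,15,-1,0]
    - [-0.8,-0.387,0,-3,18,-2,0]
    - [-0.934,-0.451,0,-3.5,21,-3,0]
    - [-1.068,-0.516,0,-4,24.5,-4,0]

```text
t: 3.85
tool_pos: [0.4382, 0.2528, 0.3378]
tool_rot: [[-0.228, 0.899, 0.373], [0.428, 0.437, -0.791], [-0.874, -0.021, -0.485]]
wrist_force: [0.2, -0.8, -0.2]
opening: -0.001
grip_force: 0.0
```

Run:
```python
from g import *
show()
R,p=contact(35,22,.122,gap=.008)
q=p-.07*R[:,2];print("stage",q,delta(R,q))
p=optics.grab_frame("scene");cv2.imwrite("pics/s2.png",p["color"][:,:,::-1])
```

```text
t 3.85 q [-27.785  26.015 -42.649 100.221  55.37  111.916 -52.829] F [ 0.225 -0.826 -0.206] op -0.0009111922857067098
tcp world [0.438 0.253 0.338] stand [-0.037  0.225  0.304] z [-0.007 -0.875 -0.485] y [ 1.     0.004 -0.021]
stage [0.466 0.211 0.111] [ -0.101  -0.072  -0.002   2.774  -4.191 -22.679]
```

View pics/s2.png

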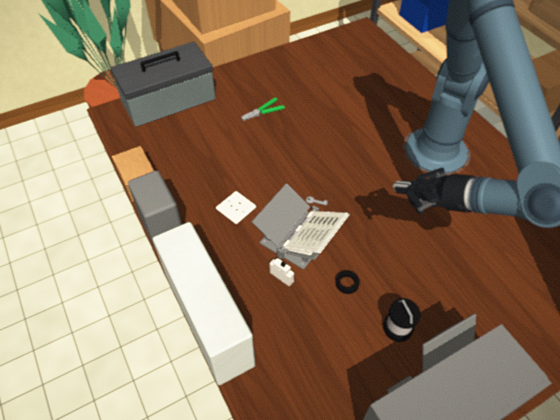

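The tool is above and outside of the cradle, clear of everything, with the wrist at (540,200) on the robot side of the lantern. J6 is close to its limit, so I'll descend in steps and check it.

drive_tool:
  series:
    - [-0.03,-0.02,0,0.5,0,-3,0]
    - [-0.06,-0.04,0,1,-0.5,-6,0]
    - [-0.1,-0.07,0,1.5,-1,-9,0]
    - [-0.1,-0.07,0,2,-1.5,-12,0]
    - [-0.1,-0.07,0,2,-1.5,-14,0]

```text
t: 4.4
tool_pos: [0.4597, 0.2338, 0.1995]
tool_rot: [[-0.159, 0.902, 0.401], [0.342, 0.431, -0.835], [-0.926, 0.004, -0.377]]
wrist_force: [-0.0, 0.3, 0.1]
opening: -0.001
grip_force: 0.0
```

Run:
```python
from g import *
show()
for b in (22,28):
  R,p=contact(35,b,.122,gap=.008)
  q=p-.07*R[:,2];print("stage",q,delta(R,q))
```

```text
t 4.4 q [-31.585  39.809 -36.729 104.452  62.108 108.39  -67.025] F [-0.025  0.297  0.139] op -0.0011129842003949801
tcp world [0.46  0.234 0.2  ] stand [-0.026  0.199  0.166] z [-0.001 -0.926 -0.377] y [ 1.    -0.003  0.004]
stage [0.466 0.211 0.111] [-0.004  0.002  0.003  0.622 -2.291 -8.852]
stage [0.467 0.209 0.118] [ 0.09   0.048  0.003  0.711 -2.476 -8.139]
```

Orientation has been reached, with b = 22° and J6 at 108. I'll go down to the stage pose and check with both cameras.

drive_tool:
  series:
    - [0,0,0,0,0,-3,0]
    - [0,0,0,0.3,-1,-6,0]
    - [0,0,0,0.6,-2,-9,0]
    - [0,0,0,0.6,-2,-9,0]

```text
t: 4.8
tool_pos: [0.4648, 0.2118, 0.1088]
tool_rot: [[-0.162, 0.903, 0.398], [0.339, 0.43, -0.837], [-0.927, -0.001, -0.376]]
wrist_force: [0.1, -0.7, 1.2]
opening: -0.003
grip_force: 0.0
```

Run:
```python
from g import *
show()
R,p=contact(35,22,.122,gap=.008);print("pre",delta(R,p))
a=optics.grab_frame("scene");t=optics.grab_frame("top")
im=np.hstack([cv2.resize(x["color"][c],(400,400),interpolation=cv2.INTER_CUBIC) for x,c in((a,np.s_[150:350,250:450]),(t,np.s_[130:290,90:250]))])
cv2.imwrite("pics/s3.png",im[:,:,::-1])
```

```text
t 4.8 q [-31.723  47.626 -33.872 106.078  65.1   103.616 -73.675] F [ 0.131 -0.701  1.169] op -0.003264545111020526
tcp world [0.465 0.212 0.109] stand [-0.031  0.177  0.075] z [-0.004 -0.927 -0.376] y [ 1.    -0.004 -0.001]
pre [-0.001 -0.001  0.004  2.925 -5.939 -2.403]
```

View pics/s3.png

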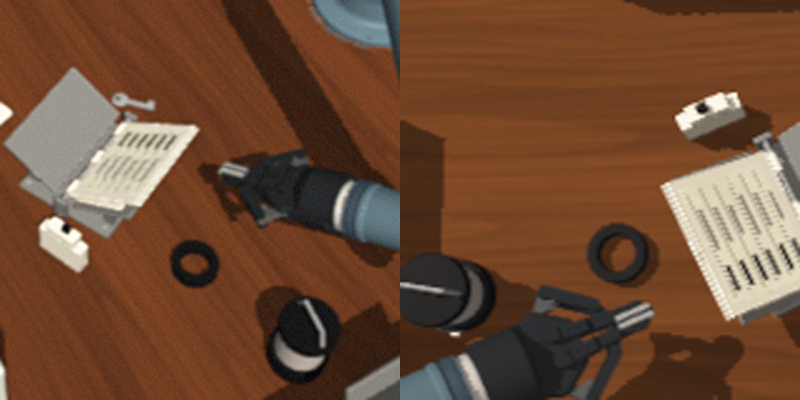

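The fingertip is lined up with the panel's free edge and clear of the tape and lantern. I'll slide it in under the overhang.

drive_tool:
  series:
    - [0,0,0,0.6,-1.2,-0.6,0]
    - [0,0,0,1.2,-2.4,-1.1,0]
    - [0,0,0,1.8,-3.6,-1.6,0]
    - [0,0,0,2.4,-4.8,-2.1,0]
    - [0,0,0,2.9,-5.9,-2.4,0]
    - [0,0,0,2.9,-5.9,-2.4,0]

```text
t: 5.5
tool_pos: [0.4949, 0.1531, 0.0877]
tool_rot: [[-0.157, 0.903, 0.4], [0.341, 0.43, -0.836], [-0.927, 0.005, -0.376]]
wrist_force: [0.5, 0.4, 0.9]
opening: 0.0
grip_force: 0.0
```

Run:
```python
from g import *
show()
for th,b in((35,22),(40,22),(45,22),(52,22),(60,25)):
  print(th,b,delta(*contact(th,b,.122)))
a=optics.grab_frame("scene");t=optics.grab_frame("top")
im=np.hstack([cv2.resize(x["color"][c],(400,400),interpolation=cv2.INTER_CUBIC) for x,c in((a,np.s_[180:280,270:370]),(t,np.s_[160:280,150:270]))])
cv2.imwrite("pics/s4.png",im[:,:,::-1])
```

```text
t 5.5 q [-27.134  47.475 -31.364 109.738  69.59   98.8   -73.812] F [0.493 0.384 0.868] op 7.867803501228703e-07
tcp world [0.495 0.153 0.088] stand [-0.029  0.111  0.054] z [-0.003 -0.927 -0.376] y [ 1.    -0.005  0.005]
35 22 [-0.003  0.004  0.005  0.114 -0.481  0.357]
40 22 [-0.003  0.004  0.005  0.387 -1.046  1.218]
45 22 [-0.003  0.004  0.005  0.69  -1.676  2.02 ]
52 22 [-0.003  0.004  0.005  1.164 -2.66   3.034]
60 25 [ 0.044  0.027  0.005  1.743 -3.862  4.044]
```

View pics/s4.png

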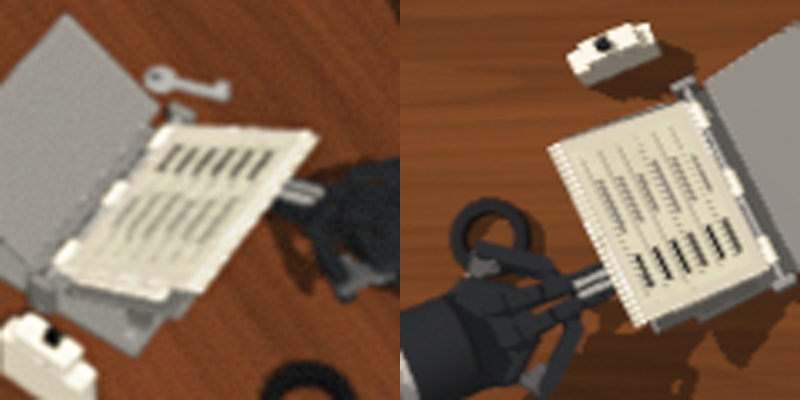

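The fingertip sits under the overhang with no contact yet. Now I'll push up along the arc.

drive_tool:
  series:
    - [0,0,0,0.1,-0.3,0.4,0]
    - [0,0,0,0.2,-0.7,0.8,0]
    - [0,0,0,0.4,-1.0,1.2,0]
    - [0,0,0,0.7,-1.6,2.0,0]
    - [0,0,0,0.9,-2.1,2.5,0]
    - [0,0,0,1.2,-2.7,3.0,0]
    - [0.02,0.01,0,1.4,-3.2,3.5,0]
    - [0.04,0.02,0,1.7,-3.9,4.0,0]

```text
t: 6.4
tool_pos: [0.5117, 0.1171, 0.128]
tool_rot: [[-0.178, 0.901, 0.395], [0.382, 0.433, -0.816], [-0.907, 0.006, -0.421]]
wrist_force: [0.9, 1.0, -0.4]
opening: -0.001
grip_force: 0.7
```

```bash
cat > v.py <<'E'
from g import *
def panel_angle(p):
    # slope of panel from depth points in stand frame, above lower panel / away from the tool
    w=(cloud(p)-S)@B
    q=w[(w[...,0]>.02)&(w[...,0]<.07)&(abs(w[...,1])<.15)&(w[...,2]>-.01)&(w[...,2]<.17)]
    r=np.hypot(q[:,1],q[:,2]);q=q[(r>.05)&(r<.14)];a=np.degrees(np.arctan2(q[:,2],q[:,1]))
    h,e=np.histogram(a,np.arange(20,165,4));return {int(e[i]):int(h[i]) for i in range(len(h)) if h[i]>15}
E
python3 - <<'E'
from v import *
show()
print(panel_angle(optics.grab_frame("scene")));print(panel_angle(optics.grab_frame("top")))
for th,b in((66,28),(75,32),(85,38),(95,44)):
  print(th,b,delta(*contact(th,b,.122)))
E
```

```text
t 6.4 q [-21.652  40.109 -32.512 113.1    69.951  95.041 -68.212] F [ 0.854  1.038 -0.414] op -0.0005542443532947011
tcp world [0.512 0.117 0.128] stand [-0.029  0.071  0.094] z [ 0.002 -0.907 -0.421] y [ 1.    -0.001  0.006]
{20: 219, 24: 102, 56: 142, 144: 48, 148: 213, 152: 50}
{20: 59, 24: 177, 60: 367, 148: 255, 152: 138}
66 28 [ 0.048  0.032  0.005  0.469 -1.045  0.482]
75 32 [ 0.111  0.062  0.005  1.216 -2.597  1.204]
85 38 [ 0.206  0.107  0.006  2.08  -4.39   1.691]
95 44 [ 0.3    0.153  0.006  2.965 -6.228  1.819]
```

The panel follows at about 60°, and the lower panel stays down. Continuing.

drive_tool:
  series:
    - [0.02,0.01,0,0.3,-0.5,0.3,0]
    - [0.05,0.03,0,0.5,-1.0,0.5,0]
    - [0.08,0.045,0,0.85,-1.8,0.85,0]
    - [0.11,0.06,0,1.2,-2.6,1.2,0]
    - [0.16,0.08,0,1.65,-3.5,1.45,0]
    - [0.2,0.105,0,2.1,-4.4,1.7,0]
    - [0.25,0.13,0,2.5,-5.3,1.75,0]
    - [0.3,0.15,0,2.95,-6.2,1.8,0]

```text
t: 7.3
tool_pos: [0.5408, 0.0553, 0.146]
tool_rot: [[-0.301, 0.902, 0.31], [0.628, 0.433, -0.647], [-0.717, 0.0, -0.697]]
wrist_force: [0.3, 0.7, -0.1]
opening: -0.002
grip_force: 0.5
```

Run:
```python
from v import *
show()
print(panel_angle(optics.grab_frame("scene")));print(panel_angle(optics.grab_frame("top")))
for th,b in((103,49),(111,55),(119,60),(127,65)):
  print(th,b,delta(*contact(th,b,.12)))
```

```text
t 7.3 q [ -3.6    26.703 -36.924 116.142  63.476  74.939 -50.604] F [ 0.294  0.664 -0.101] op -0.0017530166310297732
tcp world [0.541 0.055 0.146] stand [-0.03   0.003  0.112] z [-0.001 -0.717 -0.697] y [ 1.    -0.002  0.   ]
{20: 216, 24: 94, 80: 20, 84: 83, 88: 155, 144: 54, 148: 205, 152: 56}
{20: 46, 24: 127, 92: 102, 96: 20, 148: 260, 152: 133}
103 49 [ 0.08   0.041  0.008  0.694 -1.312 -0.322]
111 55 [ 0.174  0.086  0.009  1.363 -2.702 -0.68 ]
119 60 [ 0.253  0.123  0.009  2.007 -4.038 -1.269]
127 65 [ 0.332  0.161  0.009  2.607 -5.284 -2.061]
```

drive_tool:
  series:
    - [0.04,0.02,0,0.35,-0.65,-0.15,0]
    - [0.08,0.04,0,0.7,-1.3,-0.3,0]
    - [0.13,0.065,0,1.0,-2.0,-0.5,0]
    - [0.17,0.085,0,1.35,-2.7,-0.7,0]
    - [0.21,0.105,0,1.7,-3.4,-0.95,0]
    - [0.25,0.12,0,2.0,-4.0,-1.3,0]
    - [0.29,0.14,0,2.3,-4.65,-1.65,0]
    - [0.33,0.16,0,2.6,-5.3,-2.05,0]

```text
t: 8.2
tool_pos: [0.5662, 0.0034, 0.1247]
tool_rot: [[-0.395, 0.901, 0.18], [0.817, 0.434, -0.38], [-0.42, -0.003, -0.907]]
wrist_force: [0.4, 1.3, 1.0]
opening: -0.002
grip_force: 0.4
```

Run:
```python
from v import *
show()
print(panel_angle(optics.grab_frame("scene")));print(panel_angle(optics.grab_frame("top")))
for th,b in((133,67),(139,69),(144,71),(147,72),(149,72),(150,72)):
  print(th,b,delta(*contact(th,b,.12)))
```

```text
t 8.2 q [ 15.274  23.252 -39.031 113.622  48.677  57.289 -26.258] F [0.438 1.298 0.971] op -0.001883237530424193
tcp world [0.566 0.003 0.125] stand [-0.03  -0.055  0.091] z [-0.003 -0.421 -0.907] y [ 1.    -0.    -0.003]
{20: 223, 24: 80, 112: 24, 116: 124, 120: 262, 124: 20, 148: 46, 152: 16}
{120: 42, 124: 291, 148: 77, 152: 18}
133 67 [ 0.034  0.012  0.007  0.548 -0.945 -0.538]
139 69 [ 0.065  0.027  0.006  0.93  -1.738 -1.384]
144 71 [ 0.097  0.042  0.006  1.216 -2.332 -2.151]
147 72 [ 0.113  0.05   0.006  1.374 -2.659 -2.641]
149 72 [ 0.113  0.05   0.006  1.474 -2.867 -2.991]
150 72 [ 0.113  0.05   0.006  1.522 -2.967 -3.169]
```

drive_tool:
  series:
    - [0.02,0.01,0,0.3,-0.5,-0.3,0]
    - [0.035,0.015,0,0.5,-0.9,-0.55,0]
    - [0.05,0.02,0,0.7,-1.3,-0.95,0]
    - [0.065,0.03,0,0.9,-1.7,-1.35,0]
    - [0.08,0.035,0,1.05,-2.0,-1.75,0]
    - [0.1,0.04,0,1.2,-2.3,-2.1,0]
    - [0.1,0.04,0,1.3,-2.45,-2.35,0]
    - [0.1,0.04,0,1.35,-2.6,-2.6,0]

```text
t: 9.1
tool_pos: [0.5805, -0.0244, 0.0992]
tool_rot: [[-0.406, 0.902, 0.144], [0.855, 0.431, -0.289], [-0.323, 0.005, -0.946]]
wrist_force: [-0.1, 0.1, 0.7]
opening: -0.001
grip_force: 0.3
```

Run:
```python
from v import *
show()
print(panel_angle(optics.grab_frame("scene")));print(panel_angle(optics.grab_frame("top")))
```

```text
t 9.1 q [ 21.148  26.043 -38.728 111.981  45.279  52.54  -18.723] F [-0.078  0.099  0.692] op -0.0014950521315535955
tcp world [ 0.581 -0.024  0.099] stand [-0.029 -0.086  0.065] z [ 0.004 -0.323 -0.946] y [ 1.    -0.003  0.005]
{20: 205, 24: 116, 136: 76, 140: 285, 144: 93}
{20: 43, 24: 77, 140: 127, 144: 199}
```

drive_tool:
  series:
    - [0,0,0,0.02,-0.05,-0.1,0]
    - [0,0,0,0.05,-0.1,-0.2,0]
    - [0,0,0,0.07,-0.15,-0.3,0]
    - [0,0,0,0.1,-0.2,-0.4,0]
    - [0,0,0,0.12,-0.23,-0.45,0]
    - [0,0,0,0.12,-0.23,-0.45,0]

```text
t: 9.8
tool_pos: [0.5816, -0.0258, 0.0947]
tool_rot: [[-0.407, 0.902, 0.144], [0.854, 0.432, -0.289], [-0.323, 0.005, -0.947]]
wrist_force: [-0.1, 0.7, -0.5]
opening: -0.001
grip_force: 0.0
```

```bash
cat >> v.py <<'E'
def fitang(p):
    w=(cloud(p)-S)@B
    q=w[(w[...,0]>.01)&(w[...,0]<.065)&(w[...,1]<-.04)&(w[...,1]>-.13)&(w[...,2]>.01)&(w[...,2]<.12)]
    for _ in range(4):
        k=np.polyfit(q[:,1],q[:,2],1);e=q[:,2]-np.polyval(k,q[:,1]);q=q[abs(e)<.005]
    return 180+np.degrees(np.arctan(k[0])),k[1],len(q),q[:,1].min()
E
python3 - <<'E'
from v import *
show()
for c in("scene","top"):
  p=optics.grab_frame(c);print(panel_angle(p),fitang(p))
E
```

```text
t 9.8 q [ 21.061  26.486 -38.444 112.004  45.722  52.162 -18.918] F [-0.071  0.702 -0.504] op -0.00057617674007903
tcp world [ 0.582 -0.026  0.095] stand [-0.029 -0.088  0.061] z [ 0.004 -0.323 -0.947] y [ 1.    -0.002  0.005]
{20: 224, 24: 96, 136: 17, 140: 125, 144: 292, 148: 16} (np.float64(149.379978548119), np.float64(0.007835427695996627), 443, np.float64(-0.10770787831896544))
{20: 48, 24: 99, 140: 17, 144: 286, 148: 31} (np.float64(148.97809139605013), np.float64(0.005192532189474309), 302, np.float64(-0.11321016854037183))
```

drive_tool:
  series:
    - [0,0,0,0,0,-0.05,0]
    - [0,0,0,0.02,-0.05,-0.1,0]
    - [0,0,0,0.04,-0.07,-0.15,0]
    - [0,0,0,0.05,-0.1,-0.2,0]
    - [0,0,0,0.05,-0.1,-0.2,0]

```text
t: 10.4
tool_pos: [0.582, -0.0265, 0.0932]
tool_rot: [[-0.407, 0.902, 0.144], [0.854, 0.432, -0.289], [-0.323, 0.005, -0.946]]
wrist_force: [-0.9, 0.5, 4.1]
opening: 0.0
grip_force: 2.1
```

Run:
```python
from v import *
show()
for c in("scene","top"):
  p=optics.grab_frame(c);print(panel_angle(p),fitang(p))
```

```text
t 10.4 q [ 21.038  26.653 -38.353 111.999  45.911  52.057 -19.013] F [-0.868  0.515  4.15 ] op 2.272445507540725e-06
tcp world [ 0.582 -0.027  0.093] stand [-0.028 -0.089  0.059] z [ 0.004 -0.323 -0.946] y [ 1.    -0.002  0.005]
{20: 218, 24: 92, 140: 97, 144: 306, 148: 41} (np.float64(150.45393980899442), np.float64(0.008479130885392958), 452, np.float64(-0.10872293476451046))
{20: 61, 24: 92, 144: 222, 148: 98} (np.float64(150.39067540238642), np.float64(0.006372523269941714), 308, np.float64(-0.11384002623807613))
```

drive_tool:
  series:
    - [0,0,0,0.01,-0.02,-0.04,0]
    - [0,0,0,0.01,-0.02,-0.04,0]

```text
t: 10.7
tool_pos: [0.5821, -0.0266, 0.093]
tool_rot: [[-0.407, 0.902, 0.144], [0.854, 0.432, -0.289], [-0.323, 0.005, -0.946]]
wrist_force: [-3.7, 1.9, 7.6]
opening: 0.001
grip_force: 3.7
```

The force rises steeply with almost no motion, so the panel is on its stop. I'll back off along the tool axis and rise clear.

drive_tool:
  series:
    - [0,0,0,-0.05,0.1,0.3,0]
    - [0,0,0,-0.2,0.3,1,0]
    - [0,0,0,-0.5,1,3,0]
    - [0,0,0,-1,2,6,0]
    - [0,0,0,-1.5,3,10,0]
    - [0,0,0,-3,3,14,0]
    - [0,0,0,-6,3,17,0]
    - [0,0,0,-9,0,19,0]

```text
t: 11.5
tool_pos: [0.4936, -0.0217, 0.2854]
tool_rot: [[-0.414, 0.898, 0.152], [0.851, 0.441, -0.285], [-0.322, 0.011, -0.947]]
wrist_force: [0.7, -1.2, 0.7]
opening: 0.003
grip_force: 0.0
```

drive_tool:
  series:
    - [0,0,0,-3,-4,0,0]
    - [0,0,0,-6,-8,0,0]
    - [0,0,0,-8,-12,0,0]
    - [0,0,0,-8,-16,0,0]
    - [0,0,0,-8,-20,0,0]
    - [0,0,0,-8,-20,0,0]
    - [0,0,0,-8,-20,0,0]

```text
t: 12.2
tool_pos: [0.4116, -0.2278, 0.2823]
tool_rot: [[-0.405, 0.903, 0.143], [0.856, 0.43, -0.288], [-0.322, 0.006, -0.947]]
wrist_force: [1.1, 0.6, -0.6]
opening: -0.001
grip_force: 0.0
```

Run:
```python
from v import *
show()
for c in("scene","top"):
  p=optics.grab_frame(c);print(panel_angle(p),fitang(p));save(p,c+"9")
  for q,z in(("key",.004),("breaker",.077),("socket_cover",.009),("tape_roll",.018),("lantern",.1)):
    for r in models.recognise(p,q)[:1]: print(q,np.array(r["centre"]))
im=p["color"];cv2.imwrite("pics/t9.png",cv2.resize(im[100:310,60:340],(800,600))[:,:,::-1])
```

```text
t 12.2 q [ 44.246  -8.842 -27.073 121.059  11.75   54.326  36.553] F [ 1.136  0.61  -0.623] op -0.0009871147951012191
tcp world [ 0.412 -0.228  0.282] stand [-0.269 -0.196  0.248] z [ 0.004 -0.322 -0.947] y [ 1.    -0.005  0.006]
{20: 220, 24: 95, 140: 93, 144: 308, 148: 45} (np.float64(150.50503276687027), np.float64(0.008634186589391244), 447, np.float64(-0.10832384749548415))
key [321.  199.1]
breaker [284.8 270. ]
tape_roll [348.6 285.7]
lantern [401.3 320.2]
{20: 116, 24: 312, 28: 27, 140: 47, 144: 400, 148: 121} (np.float64(150.27122028007963), np.float64(0.006353691580649957), 594, np.float64(-0.11366456342493202))
key [266.7 202.4]
breaker [213.5 177. ]
socket_cover [315.2 172.2]
tape_roll [172.2 228.4]
lantern [108.  242.5]
```

View pics/t9.png

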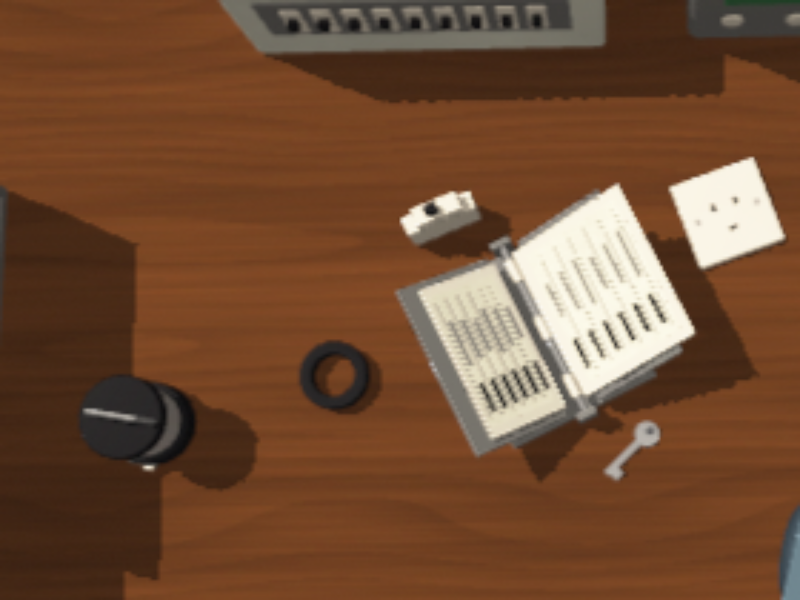

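The long panel lies on the opposite wing, around (605,290). The shorter panel is exposed and still in place at (490,350), and the key, breaker, cover, tape and lantern haven't moved.

```bash
python3 -c "
from rig import hand_in
print(hand_in())"
```

```text
the job is handed in; nothing more can be done
None
```

The longer panel now lies flat on the opposite wing, pressed gently onto its stop; the shorter panel is readable and still in place, the loose things are undisturbed, the arm is clear, and the job is handed in.

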